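# Put the jar back in the topping carousel and bring the nibs round

## Robot

A 7-joint arm with a two-finger parallel gripper is mounted at the origin on a cart in front of the work surface, level with it; the furniture and walls round the work are solid. World frame = base frame: x ahead of the robot, y to its left, z up, the work surface at z = 0. Lengths are in m, angles in degrees, forces in N, time in s.
With the tool pointing down it reaches from about 0.425 to 0.875 m from the base axis. Payload 4.7 kg.
Tool frame: the origin (TCP) lies on the centre line of the jaws, within the pads' length; the fingertips stand 25 mm ahead of it and the grasp point (between the pads) lies 6 mm ahead of it; z points along the fingers, y is the direction in which the jaws open and shut (so a half turn about z gives the same grasp; the last joint's range is limited). The gripper opens to 87 mm and grips with 3 to 60 N. Pads are 19 mm wide; open, the fingers measure 117 mm over their backs; the gripper's body (75 mm by 190 mm) begins 51 mm behind the grasp point.
Start: joints at [65.839, 18.392, -4.016, 83.108, 1.295, 78.541, -3.26], TCP at [0.274, -0.589, 0.248] pointing down, gripper open.
Joint ranges: [-163.93, 163.93], [-17.29, 119.83], [-79.2, 71.16], [3.27, 140.29], [-89.18, 269.18], [5.43, 117.66], [-154.24, 154.24]. Speed limits (degrees/s): [147.25, 147.25, 180, 180, 180, 180, 180].

## Interface

Orientations are given as [roll, pitch, yaw] about the fixed x, y, z axes, in that order (R = Rz(yaw) Ry(pitch) Rx(roll)).
In Python, from cell import env gives the robot as it stands.
- The arm moves only by the shell command python3 -m creep 'ROWS' [OPENING] [FORCE]. ROWS is JSON, a list of rows, each an object of numbers: "tx", "ty", "tz": the shift along the tool's x, y, z in m; "rx", "ry", "rz": the turn, a rotation vector about the tool's x, y, z in degrees. In form: [{"tx": .., "ty": .., "tz": .., "rx": .., "ry": .., "rz": ..}, ...]. A call has 1 to 20 rows; each row shifts and turns the commanded pose from where the row before left it, along the tool's axes as they then stand; what a row does not reach is not made up. A row lasts 1/8 s, in which the tool goes at most 62.5 mm and 10.7 degrees, less where a joint would pass 70% of its speed; a pose out of reach is approached as far as the arm can. A call is refused whole if a number of a shift passes 0.0625 or a number of a turn 10.7, either way. A call with a gripper value outside its range is refused whole. OPENING is the finger opening in m, from 0 to 0.087, set as the call begins (- or left out, the last holds). The fingers move at their own pace and stop on an object; FORCE is the grip in N (left out, the last holds). Time passes only in rows, so rows that do not move let the fingers close. It gives the time, the measured TCP pose, the force and the opening at its end, in the units of the state.
- env.get_obs(): the state, without advancing time (a new reading comes with each control period).
- env.read_camera(name): name is "scene" or "top" or "wrist"; returns a dict with "pixels" (480x640x3 uint8, red, green, blue), "intrinsics" (3x3 intrinsics, pixels), "R" (3x3) and "t" (3): a world point X has camera coordinates R X + t. Camera axes: x right, y down, z forward; pixel columns grow to the right and rows downward; lengths in m; the calibration is good to about 2 mm. A picture is of the moment at which its call begins. There is no depth.
- env.sign_off(): hands the job in, once; it reports no verdict.
The state is a dict: "time_s": time; "qpos": joint angles; "joint_velocities": joint speeds; "effort": joint torques, N m; "tool_pos": TCP position; "tool_rot": TCP orientation; "force": force on the tool from outside, world axes, zero at the start; "wrist_torque": the same for the moment, N m; "grip_width": finger opening in m.
Only numpy, scipy, OpenCV 4.12 (cv2) and the standard library are available. Lean on these libraries where they do the work, as an engineer would, in place of code of your own. Each camera call takes 0.05 s, during which the arm holds its last target.

## Task

Put the glass jar that was left out beside the price card back in the empty bay of the topping carousel: push the carousel round by the posts on its rim until that bay is at the opening of the clear cover, and set the jar down gently, upright and centred on its cork pad. Then push the carousel round again until the steel bowl of cocoa nibs stands centred in the opening, in line with the brass pointer, ready for the next batch. The bowl and the other jars stay upright in their bays, and the price card, the stamp and the ribboned gift box on the worktop stay where they are.

Things in the scene. Friction and masses are not known exactly. Their poses are not given: they have to be found in the camera images.
- carousel_base: Fixed part of the topping carousel, a 364 mm wide lazy susan: dark foot, steel column (16 mm thick) on the axis, clear cover, brass pointer. Origin on the turning axis at worktop level; its -x axis points to the front, roughly towards the robot. The pointer, 12 mm wide, stands in front of the rim 196 mm from the axis, up to z = 0.040. Does not move.
- cover_top (a point): Centre of the fixed clear cover's top, on the axis, z = 0.142. Flat disc of radius 111 mm with its steel edging, at z = 0.137 to 0.143, carried by the column (knob on the axis to z = 0.160); its front sector is missing, 75 deg either side of the front, so that only the bay at the front can be reached from above. The jars pass under it with 11 mm to spare.
- carousel (a joint): Turntable angle, rad, anticlockwise from above positive, 0 where it stood at the start; no end stops. Bearing friction 0.3 N m (2 to 3 N at a post turns it), so it stays where it is left. Push it round by the four turned finger posts upright on its rim, 165 mm from the axis, 90 deg apart, each half-way between two bays: 17 mm thick, head 20 mm, z = 0.040 to 0.110.
- empty_bay (a point): Centre of the empty bay's cork pad, on its top (z = 0.042), 82 mm from the axis; turns with the table: pale wooden disc, radius 182 mm, top z = 0.040, four bays 90 deg apart, each with a round pad 80 mm across, 2 mm thick; bowl and two jars take the other three in any order. Divider rails 8 mm wide, 15 mm high run midway between bays, 22 to 150 mm from the axis.
- front_place (a point): Fixed point: where the cork pad's centre of a bay lies when the bay stands exactly at the front, centred in the cover's opening and in line with the brass pointer; 82 mm from the axis, z = 0.042.
- jar_mid (a point): Centre of the jar that was left out: round screw-lid glass jar, 63 mm across, 85 mm tall, 0.16 to 0.3 kg, upright on the worktop left or right of the carousel; the point is on its axis 42.5 mm above its underside; z axis up. Grasp it round the body from above. Price card (gap 20 to 30 mm) and stamp (knob 25 to 40 mm off) stand close beside it.
- bowl_mid (a point): Centre of the small steel bowl of cocoa nibs, 72 mm across the rim, 37 mm tall, loose in one of the bays; the point is on its axis 18.5 mm above its underside; z axis up.
- jar_2_mid (a point): Centre of a smaller screw-lid jar (59 mm across, 75 mm tall) standing loose in one of the bays; 37.5 mm above its underside; z axis up.
- jar_3_mid (a point): Centre of a slim screw-lid jar (57 mm across, 80 mm tall) standing loose in one of the bays; 40 mm above its underside; z axis up.
- price_card_1: Slate price card standing in a beech block, loose on the worktop close beside the jar; origin under its centre. Block 30 mm (x) by 88 mm (y) and 15 mm high; the upright card 8 mm (x) by 74 mm (y), up to 60 mm high, near its middle.
- date_stamp: Wooden hand stamp standing upright, loose on the worktop beside the jar; origin under its centre. Foot 30 mm (x) by 46 mm (y), 18 mm high; round turned knob 24 mm across above it, up to 60 mm high.
- gift_box_2: Cream gift box tied with a gold ribbon and bow, 122 x 122 mm, 57 mm high with the bow, loose on the worktop on the other side of the carousel from the jar; origin under its centre.
- jar_1: The same left-out jar as a body; origin at the centre of its underside.
There are look-alikes about, which are no part of the job. Leave any blue or green look-alike of the jar_1 alone.

How it is judged (in metres and radians):
At the end, for the whole second after the job is handed in: Jar upright in the bay that was empty, within 20 mm of its pad's centre; bowl upright in its bay, within 16 mm of the front place; the other jars upright in their bays; turntable at rest; price card, stamp and gift box upright, within 20 mm of where they stood (horizontal distance between jar_mid and empty_bay below 0.02 m and height (world z) of jar_mid between 0.0795 and 0.0895 m and angle between each of jar_mid, bowl_mid, jar_2_mid, jar_3_mid's own z axis and vertical below 0.12 rad and horizontal distance between bowl_mid and front_place below 0.016 m and horizontal distance between bowl_mid and carousel_base between 0.06 and 0.104 m and height (world z) of bowl_mid between 0.0555 and 0.0655 m and horizontal distance between jar_2_mid and carousel_base between 0.06 and 0.104 m and height (world z) of jar_2_mid between 0.0745 and 0.0845 m and horizontal distance between jar_3_mid and carousel_base between 0.06 and 0.104 m and height (world z) of jar_3_mid between 0.077 and 0.087 m and velocity of joint carousel between -0.05 and 0.05 rad/s and distance of each of price_card_1, date_stamp, gift_box_2 from where it was at the start of the episode below 0.02 m and angle between each of price_card_1, date_stamp, gift_box_2's own z axis and vertical below 0.15 rad); the robot touches nothing.
It fails at once if the jar is dropped into the carousel: let go more than 15 mm above the cork pad (horizontal distance between jar_mid and carousel_base below 0.2 m and height (world z) of jar_mid above 0.0995 m and contact force between the fingers and jar_1 below 0.01 N).
It fails at once if a jar or the bowl is tipped over on the carousel (angle between jar_2_mid's own z axis and vertical above 0.5 rad).
It fails at once if a jar or the bowl is tipped over on the carousel (angle between jar_3_mid's own z axis and vertical above 0.5 rad).
It fails at once if a jar or the bowl is tipped over on the carousel (angle between bowl_mid's own z axis and vertical above 0.5 rad).
It also fails if it takes over 72 s, if anything falls off the work surface, if the arm or the gripper's body presses on something with over 40 N, if the wrist force passes 120 N, or if a joint passes its speed limit or range.

## Working session

There is one attempt and no reset: what is moved stays moved. The work goes in short steps, Python scripts to look and compute and a shell command to move; the robot and the scene stay as the last step left them, time stands still between calls to the robot, and variables do not carry over. Pictures are saved under pics/ and viewed, and the job is handed in when it is done.

```bash
mkdir -p pics; ls
python3 - <<'E'
from cell import env
import cv2
o=env.get_obs()
print({k:o[k] for k in('time_s','tool_pos','tool_rot','force','grip_width')})
for n in('scene','top','wrist'):
    c=env.read_camera(n); cv2.imwrite(f'pics/{n}0.png',c['pixels'][:,:,::-1])
    import pickle; pickle.dump(c,open(f'pics/{n}0.pkl','wb'))
E
```

```text
pics
{'time_s': 0.0, 'tool_pos': array([ 0.27412154, -0.58883636,  0.24646142]), 'tool_rot': array([-1.79892767e+02,  6.40907779e-03,  2.49697458e+01]), 'force': array([-0.25536105, -0.2761436 ,  0.06429796]), 'grip_width': 0.08693695552605495}
```

View pics/scene0.png

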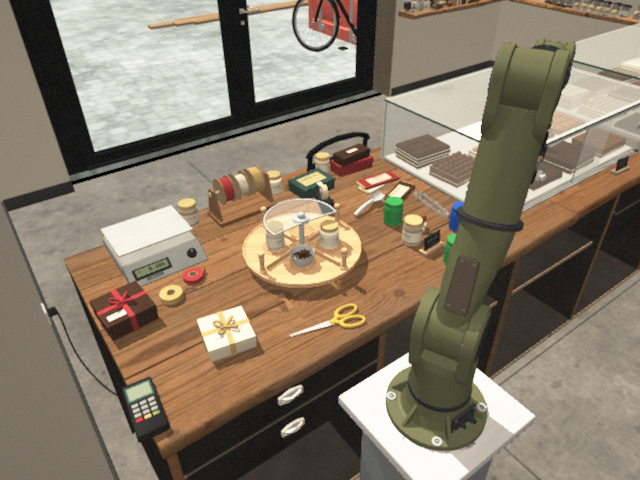

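View pics/top0.png

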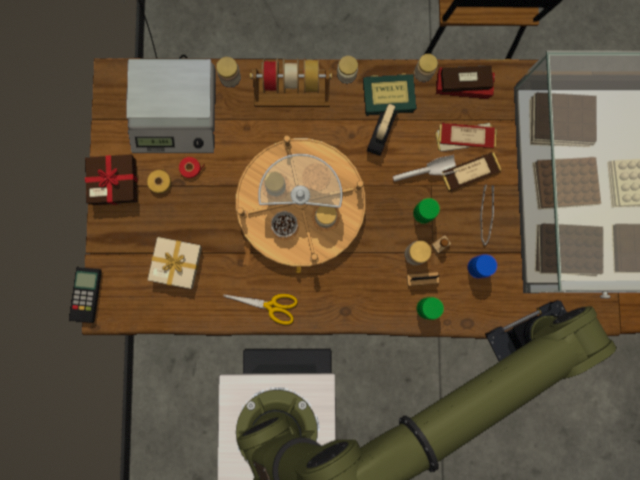

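View pics/wrist0.png

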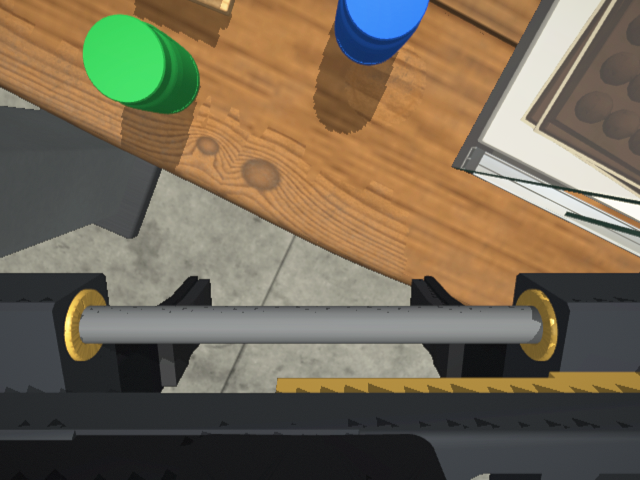

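The left-out jar is at top (419,252): cream lid, clear glass. The price card at (423,280) and the stamp at (442,243) stand beside it. The look-alikes are green (428,210), green (431,308) and blue (482,266). The carousel axis is at about (300,200), and the empty pad seems to be at the back right, (317,178). Next I'll enlarge both areas.

Run:
```python
import cv2
im=cv2.imread('pics/top0.png')
cv2.imwrite('pics/cA.png',cv2.resize(im[130:275,225:375],None,fx=4,fy=4,interpolation=cv2.INTER_CUBIC))
cv2.imwrite('pics/cB.png',cv2.resize(im[190:325,380:510],None,fx=4.4,fy=4.4,interpolation=cv2.INTER_CUBIC))
```

```text
(no output)
```

View pics/cA.png

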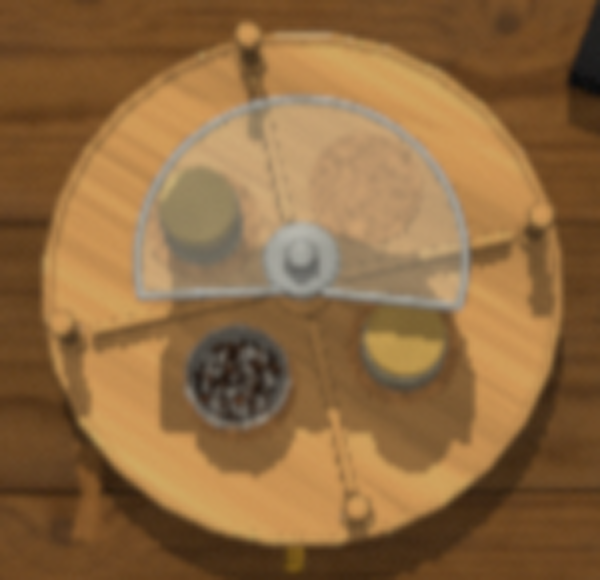

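View pics/cB.png

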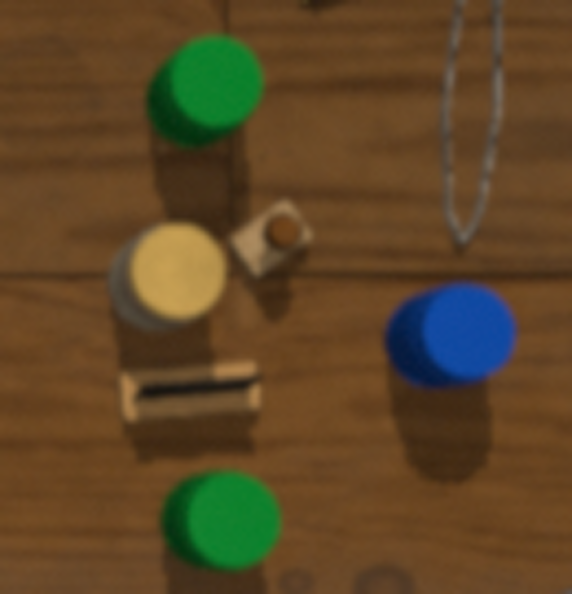

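```bash
cat > h.py <<'E'
import numpy as np
def ray(c,u,v,z):
    K=np.array(c['intrinsics']);R=np.array(c['R']);t=np.array(c['t'])
    d=R.T@np.linalg.inv(K)@np.array([u,v,1.]);o=-R.T@t
    return o+d*(z-o[2])/d[2]
def proj(c,X):
    p=np.array(c['intrinsics'])@(np.array(c['R'])@np.array(X)+np.array(c['t']));return p[:2]/p[2]
E
python3 - <<'E'
from h import *
import pickle
c=pickle.load(open('pics/top0.pkl','rb'))
A=lambda u,v,z:ray(c,(u+.5)/4-.5+225,(v+.5)/4-.5+130,z).round(4)
B=lambda u,v,z:ray(c,(u+.5)/4.4-.5+380,(v+.5)/4.4-.5+190,z).round(4)
ax=A(301,256,.16);print('knob',ax)
P=[A(249,38,.11),A(539,218,.11),A(357,508,.11),A(65,325,.11)];print(P);print(np.mean(P,0))
ax=np.mean(P,0)
for p in P:print(np.linalg.norm((p-ax)[:2]),np.degrees(np.arctan2(*(p-ax)[1::-1])))
for n,a in dict(pointer=A(295,560,.04),bowl=A(238,378,.079),pad=A(366,188,.042),jarFR=A(404,340,.12),jarBL=A(201,207,.12),covL=A(138,296,.14),covR=A(464,306,.14)).items():
    print(n,a,np.linalg.norm((a-ax)[:2]),np.degrees(np.arctan2(*(a-ax)[1::-1])))
print('jar',B(178,271,.085),'knob',B(284,230,.06),'foot corners',[B(*x,.018) for x in((231,240),(288,200),(312,238),(258,276))])
print('card top',[B(*x,.06) for x in((138,391),(258,380))],'block',[B(*x,.015) for x in((122,374),(258,362),(259,410),(130,421))])
print('greens',B(218,82,.085),B(228,520,.085), 'blue',B(470,333,.085))
print('cam',-np.array(c['R']).T@np.array(c['t']))
E
```

```text
knob [ 0.6248 -0.0676  0.16  ]
[array([ 0.784 , -0.0318,  0.11  ]), array([ 0.6602, -0.2268,  0.11  ]), array([ 0.4652, -0.1041,  0.11  ]), array([0.5876, 0.0899, 0.11  ])]
[ 0.62425 -0.0682   0.11   ]
0.16384450707912065 12.836041078396528
0.16262337624093284 -77.22852836468314
0.16305125727819453 -167.28061997012847
0.16229242896697307 103.05150901473952
pointer [ 0.4354 -0.0622  0.04  ] 0.18894528970048444 178.1802537623892
bowl [ 0.5562 -0.0241  0.079 ] 0.08109015044997755 147.05462787961503
pad [ 0.6955 -0.1117  0.042 ] 0.08347941362994833 -31.405163665925006
jarFR [ 0.5758 -0.1354  0.12  ] 0.08284468902711868 -125.7909304827681
jarBL [ 6.655e-01 -6.000e-04  1.200e-01] 0.07919168201269627 58.608161689555615
covL [0.602  0.0392 0.14  ] 0.10968054750045698 101.70436299073872
covR [ 0.5953 -0.1742  0.14  ] 0.10988222103689019 -105.27569826140241
jar [ 0.4814 -0.3905  0.085 ] knob [ 0.5093 -0.4619  0.06  ] foot corners [array([ 0.5075, -0.4372,  0.018 ]), array([ 0.5332, -0.4745,  0.018 ]), array([ 0.5087, -0.4892,  0.018 ]), array([ 0.4844, -0.4539,  0.018 ])]
card top [array([ 0.4094, -0.3685,  0.06  ]), array([ 0.416 , -0.4431,  0.06  ])] block [array([ 0.4224, -0.3662,  0.015 ]), array([ 0.4298, -0.453 ,  0.015 ]), array([ 0.3994, -0.4528,  0.015 ]), array([ 0.3926, -0.3706,  0.015 ])]
greens [ 0.5986 -0.4181  0.085 ] [ 0.3301 -0.4172  0.085 ] blue [ 0.4431 -0.5686  0.085 ]
cam [ 0.32707072 -0.08628413  1.72958328]
```

The axis is at about (0.6245,-0.068). The front direction is 178.2°, and the pointer and both cover edges agree on it. Anticlockwise, the bays are slim or smaller jar at 58°, bowl at 148°, jar at 238° and the empty bay at 328°. The jar to move is at (0.481,-0.3905), clear of the card and stamp.

Plan: cage the right-hand post at -77° between the fingers and turn the table clockwise by about 150°.

```bash
python3 -m creep '[{"tx":0.04,"ty":-0.013},{"tx":0.042,"ty":-0.0136},{"tx":0.042,"ty":-0.0136},{"tx":0.042,"ty":-0.0136},{"tx":0.042,"ty":-0.0136},{"tx":0.042,"ty":-0.0136},{"tx":0.042,"ty":-0.0136},{"tx":0.042,"ty":-0.0136},{"tx":0.042,"ty":-0.0136},{"tx":0.042,"ty":-0.0136},{"tx":0.042,"ty":-0.0136},{"tx":0.043,"ty":-0.0136},{"rz":-9.7},{"rz":-9.7},{"rz":-9.7},{"rz":-9.7},{"rz":-9.7},{"rz":-9.7},{"rz":-9.7},{"rz":-9.7}]' 0.05 10
```

```text
$[0]: bad value
```

```bash
python3 -m creep '[{"tx":0.04,"ty":-0.013,"tz":0,"rx":0,"ry":0,"rz":0},{"tx":0.042,"ty":-0.0136,"tz":0,"rx":0,"ry":0,"rz":0}]' 0.05 10
```

```text
time_s: 0.4
tool_pos: [0.3374, -0.5301, 0.247]
tool_rot: [-180.0, 0.0, 24.9]
force: [0.3, 0.3, 0.1]
grip_width: 0.0742
```

```bash
python3 -m creep '[{"tx":0.042,"ty":-0.0136,"tz":0,"rx":0,"ry":0,"rz":0},{"tx":0.042,"ty":-0.0136,"tz":0,"rx":0,"ry":0,"rz":0},{"tx":0.042,"ty":-0.0136,"tz":0,"rx":0,"ry":0,"rz":0},{"tx":0.042,"ty":-0.0136,"tz":0,"rx":0,"ry":0,"rz":0},{"tx":0.042,"ty":-0.0136,"tz":0,"rx":0,"ry":0,"rz":0},{"tx":0.042,"ty":-0.0136,"tz":0,"rx":0,"ry":0,"rz":0},{"tx":0.042,"ty":-0.0136,"tz":0,"rx":0,"ry":0,"rz":0},{"tx":0.042,"ty":-0.0136,"tz":0,"rx":0,"ry":0,"rz":0},{"tx":0.042,"ty":-0.0136,"tz":0,"rx":0,"ry":0,"rz":0},{"tx":0.042,"ty":-0.0136,"tz":0,"rx":0,"ry":0,"rz":0},{"tx":0,"ty":0,"tz":0,"rx":0,"ry":0,"rz":-9.7},{"tx":0,"ty":0,"tz":0,"rx":0,"ry":0,"rz":-9.7},{"tx":0,"ty":0,"tz":0,"rx":0,"ry":0,"rz":-9.7},{"tx":0,"ty":0,"tz":0,"rx":0,"ry":0,"rz":-9.7},{"tx":0,"ty":0,"tz":0,"rx":0,"ry":0,"rz":-9.7},{"tx":0,"ty":0,"tz":0,"rx":0,"ry":0,"rz":-9.7},{"tx":0,"ty":0,"tz":0,"rx":0,"ry":0,"rz":-9.7},{"tx":0,"ty":0,"tz":0,"rx":0,"ry":0,"rz":-9.7}]'
python3 - <<'E'
from cell import env
import cv2
c=env.read_camera('wrist'); cv2.imwrite('pics/w1.png',c['pixels'][:,:,::-1])
from h import *
for z in(.11,.104):
  for a in (-77.2,):
    X=[.6245+.165*np.cos(np.radians(a)),-.068+.165*np.sin(np.radians(a)),z];print(X,proj(c,X))
print(env.get_obs()['tool_pos'],proj(c,env.get_obs()['tool_pos']-[0,0,.025]))
E
```

```text
time_s: 2.65
tool_pos: [0.6606, -0.23, 0.247]
tool_rot: [-180.0, -0.0, 102.9]
force: [0.3, 0.6, -0.0]
grip_width: 0.0498
[np.float64(0.6610555021072122), np.float64(-0.22889964346041794), 0.11] [311.57840888 236.6015579 ]
[np.float64(0.6610555021072122), np.float64(-0.22889964346041794), 0.104] [311.56313347 234.67661016]
[ 0.66053035 -0.23009357  0.24692805] [310.26605518 298.4741531 ]
```

View pics/w1.png

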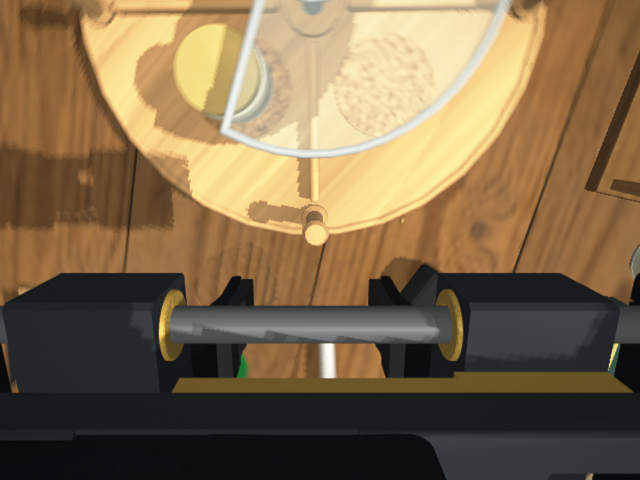

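The wrist view shows the post head at (316,233), within about 4 mm of the prediction of (312,237). I'll descend and cage it.

```bash
python3 -m creep '[{"tx":0.002,"ty":0,"tz":0.04,"rx":0,"ry":0,"rz":0},{"tx":0,"ty":0,"tz":0.04,"rx":0,"ry":0,"rz":0},{"tx":0,"ty":0,"tz":0.04,"rx":0,"ry":0,"rz":0},{"tx":0,"ty":0,"tz":0.02,"rx":0,"ry":0,"rz":0},{"tx":0,"ty":0,"tz":0,"rx":0,"ry":0,"rz":0}]' && python3 -m creep '[{"tx":0,"ty":0,"tz":0,"rx":0,"ry":0,"rz":0},{"tx":0,"ty":0,"tz":0,"rx":0,"ry":0,"rz":0},{"tx":0,"ty":0,"tz":0,"rx":0,"ry":0,"rz":0},{"tx":0,"ty":0,"tz":0,"rx":0,"ry":0,"rz":0}]' 0.023 6
```

```text
time_s: 3.32
tool_pos: [0.6595, -0.2278, 0.106]
tool_rot: [-179.9, -0.1, 102.5]
force: [-0.0, 0.5, 0.5]
grip_width: 0.0501
time_s: 3.82
tool_pos: [0.6606, -0.2281, 0.1082]
tool_rot: [180.0, 0.0, 102.6]
force: [-0.6, -0.1, -0.6]
grip_width: 0.0244
```

```bash
python3 -m creep '[{"tx":0.0002,"ty":-0.0072,"tz":0,"rx":0,"ry":0,"rz":2.5},{"tx":0.0006,"ty":-0.0144,"tz":0,"rx":0,"ry":0,"rz":5},{"tx":0.0006,"ty":-0.0144,"tz":0,"rx":0,"ry":0,"rz":5},{"tx":0.0006,"ty":-0.0144,"tz":0,"rx":0,"ry":0,"rz":5},{"tx":0.0006,"ty":-0.0144,"tz":0,"rx":0,"ry":0,"rz":5},{"tx":0.0006,"ty":-0.0144,"tz":0,"rx":0,"ry":0,"rz":5},{"tx":0.0006,"ty":-0.0144,"tz":0,"rx":0,"ry":0,"rz":5},{"tx":0.0006,"ty":-0.0144,"tz":0,"rx":0,"ry":0,"rz":5},{"tx":0.0006,"ty":-0.0144,"tz":0,"rx":0,"ry":0,"rz":5},{"tx":0.0002,"ty":-0.0072,"tz":0,"rx":0,"ry":0,"rz":2.5}]'
python3 - <<'E'
from cell import env
import cv2
from h import *
c=env.read_camera('top'); cv2.imwrite('pics/t1.png',cv2.resize(c['pixels'][130:275,225:375,::-1],None,fx=4,fy=4,interpolation=cv2.INTER_CUBIC))
p=env.get_obs()['tool_pos']-[.6245,-.068,0]
print(np.linalg.norm(p[:2]),np.degrees(np.arctan2(p[1],p[0])))
E
```

```text
time_s: 5.08
tool_pos: [0.5356, -0.206, 0.108]
tool_rot: [179.9, -0.0, 57.4]
force: [1.8, -0.5, -1.2]
grip_width: 0.0234
0.16429241188195673 -123.12662954076936
```

View pics/t1.png

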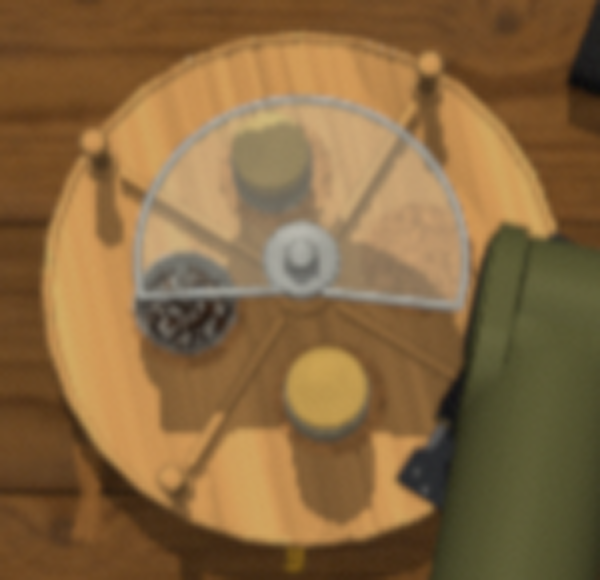

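The table follows with everything upright: about 45° so far. Continuing.

```bash
python3 -m creep '[{"tx":0.0002,"ty":-0.0072,"tz":0,"rx":0,"ry":0,"rz":2.5},{"tx":0.0006,"ty":-0.0144,"tz":0,"rx":0,"ry":0,"rz":5},{"tx":0.0006,"ty":-0.0144,"tz":0,"rx":0,"ry":0,"rz":5},{"tx":0.0006,"ty":-0.0144,"tz":0,"rx":0,"ry":0,"rz":5},{"tx":0.0006,"ty":-0.0144,"tz":0,"rx":0,"ry":0,"rz":5},{"tx":0.0006,"ty":-0.0144,"tz":0,"rx":0,"ry":0,"rz":5},{"tx":0.0006,"ty":-0.0144,"tz":0,"rx":0,"ry":0,"rz":5},{"tx":0.0006,"ty":-0.0144,"tz":0,"rx":0,"ry":0,"rz":5},{"tx":0.0006,"ty":-0.0144,"tz":0,"rx":0,"ry":0,"rz":5},{"tx":0.0006,"ty":-0.0144,"tz":0,"rx":0,"ry":0,"rz":5},{"tx":0.0006,"ty":-0.0144,"tz":0,"rx":0,"ry":0,"rz":5},{"tx":0.0006,"ty":-0.0144,"tz":0,"rx":0,"ry":0,"rz":5},{"tx":0.0006,"ty":-0.0144,"tz":0,"rx":0,"ry":0,"rz":5},{"tx":0.0006,"ty":-0.0144,"tz":0,"rx":0,"ry":0,"rz":5},{"tx":0.0002,"ty":-0.0072,"tz":0,"rx":0,"ry":0,"rz":2.5}]'
python3 - <<'E'
from cell import env
from h import *
o=env.get_obs()
p=o['tool_pos']-[.6245,-.068,0]
print(np.linalg.norm(p[:2]),np.degrees(np.arctan2(p[1],p[0])),o['qpos'])
E
```

```text
time_s: 7.0
tool_pos: [0.4624, -0.0318, 0.1078]
tool_rot: [179.9, 0.0, -12.6]
force: [-1.3, -2.0, 1.6]
grip_width: 0.0228
0.16612262434498987 167.39891211725478 [  26.44375572    4.08021816  -26.50995769  117.37021421    2.21720651
   59.02753106 -103.70224434]
```

```bash
python3 -m creep '[{"tx":0.0002,"ty":-0.0072,"tz":0,"rx":0,"ry":0,"rz":2.5},{"tx":0.0006,"ty":-0.0144,"tz":0,"rx":0,"ry":0,"rz":5},{"tx":0.0006,"ty":-0.0144,"tz":0,"rx":0,"ry":0,"rz":5},{"tx":0.0006,"ty":-0.0144,"tz":0,"rx":0,"ry":0,"rz":5},{"tx":0.0006,"ty":-0.0144,"tz":0,"rx":0,"ry":0,"rz":5},{"tx":0.0006,"ty":-0.0144,"tz":0,"rx":0,"ry":0,"rz":5},{"tx":0.0006,"ty":-0.0144,"tz":0,"rx":0,"ry":0,"rz":4},{"tx":0.0002,"ty":-0.0072,"tz":0,"rx":0,"ry":0,"rz":2},{"tx":0,"ty":0,"tz":0,"rx":0,"ry":0,"rz":0}]'
python3 - <<'E'
from cell import env
from h import *
import cv2,pickle
o=env.get_obs()
p=o['tool_pos']-[.6245,-.068,0]
print(np.linalg.norm(p[:2]),np.degrees(np.arctan2(p[1],p[0])),o['qpos'])
c=env.read_camera('top');pickle.dump(c,open('pics/t2.pkl','wb')); cv2.imwrite('pics/t2.png',cv2.resize(c['pixels'][130:275,225:375,::-1],None,fx=4,fy=4,interpolation=cv2.INTER_CUBIC))
E
```

```text
time_s: 8.12
tool_pos: [0.5121, 0.0549, 0.1074]
tool_rot: [180.0, 0.0, -45.9]
force: [0.2, -0.2, 0.3]
grip_width: 0.0232
0.1665437898267837 132.46008079950184 [  17.0026552    10.75453257  -28.29306024  110.69642414    5.8620928
   59.96464149 -149.71525597]
```

View pics/t2.png

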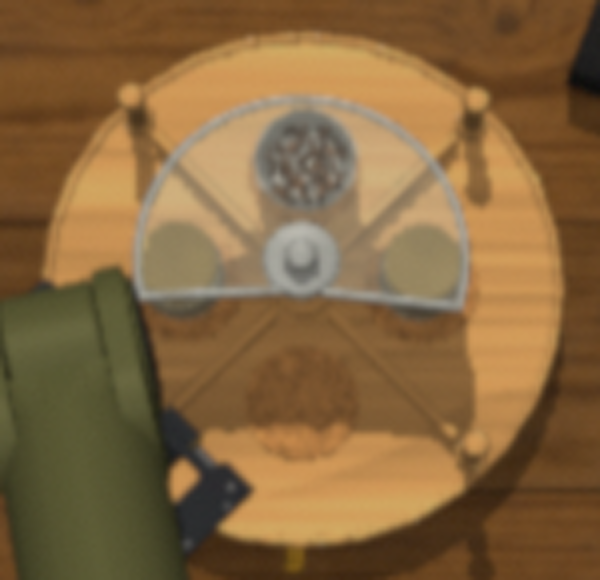

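Run:
```python
from h import *
import pickle
c=pickle.load(open('pics/t2.pkl','rb'))
A=lambda u,v,z:ray(c,(u+.5)/4-.5+225,(v+.5)/4-.5+130,z).round(4)
ax=np.array([.6243,-.068,0])
for n,a in dict(p1=A(132,97,.11),p2=A(476,99,.11),p3=A(473,443,.11),pad=A(301,403,.042),bowl=A(305,160,.079)).items():
    print(n,a,np.linalg.norm((a-ax)[:2]),np.degrees(np.arctan2(*(a-ax)[1::-1])))
```

```text
p1 [0.7431 0.0468 0.11  ] 0.1652043582960208 44.01900375587012
p2 [ 0.7419 -0.1851  0.11  ] 0.16595833814545144 -44.877938447307066
p3 [ 0.5083 -0.1811  0.11  ] 0.1620111415921757 -135.72522429905925
pad [ 0.5439 -0.0663  0.042 ] 0.08041797062846082 178.78870256928334
bowl [ 0.707  -0.0694  0.079 ] 0.08271184921158516 -0.9698480056277945
```

The empty bay is within about 1° of the front: the pad centre is at ~(0.542,-0.066). I'll release the post, lift, and go over the jar.

```bash
python3 -m creep '[{"tx":0,"ty":0,"tz":0,"rx":0,"ry":0,"rz":0},{"tx":0,"ty":0,"tz":0,"rx":0,"ry":0,"rz":0},{"tx":0,"ty":0,"tz":-0.04,"rx":0,"ry":0,"rz":0},{"tx":0,"ty":0,"tz":-0.05,"rx":0,"ry":0,"rz":0},{"tx":0,"ty":0,"tz":-0.03,"rx":0,"ry":0,"rz":-8.6},{"tx":0,"ty":0,"tz":0,"rx":0,"ry":0,"rz":-8.6},{"tx":0,"ty":0,"tz":0,"rx":0,"ry":0,"rz":-8.6},{"tx":0.0154,"ty":0.0537,"tz":0,"rx":0,"ry":0,"rz":0},{"tx":0.0154,"ty":0.0537,"tz":0,"rx":0,"ry":0,"rz":0},{"tx":0.0154,"ty":0.0537,"tz":0,"rx":0,"ry":0,"rz":0},{"tx":0.0154,"ty":0.0537,"tz":0,"rx":0,"ry":0,"rz":0},{"tx":0.0154,"ty":0.0537,"tz":0,"rx":0,"ry":0,"rz":0},{"tx":0.0154,"ty":0.0537,"tz":0,"rx":0,"ry":0,"rz":0},{"tx":0.0154,"ty":0.0537,"tz":0,"rx":0,"ry":0,"rz":0},{"tx":0.0154,"ty":0.0537,"tz":0,"rx":0,"ry":0,"rz":0},{"tx":0,"ty":0,"tz":0,"rx":0,"ry":0,"rz":0}]' 0.05
python3 - <<'E'
from cell import env
from h import *
import cv2,pickle
c=env.read_camera('wrist');pickle.dump(c,open('pics/w2.pkl','wb')); cv2.imwrite('pics/w2.png',c['pixels'][:,:,::-1])
print(env.get_obs()['tool_pos'],proj(c,[.4814,-.3905,.085]))
E
```

```text
time_s: 10.18
tool_pos: [0.4768, -0.397, 0.2267]
tool_rot: [179.8, 0.1, -20.6]
force: [0.4, 1.4, -0.2]
grip_width: 0.0498
[ 0.47848427 -0.3934075   0.22685394] [298.67287759 234.78091191]
```

View pics/w2.png

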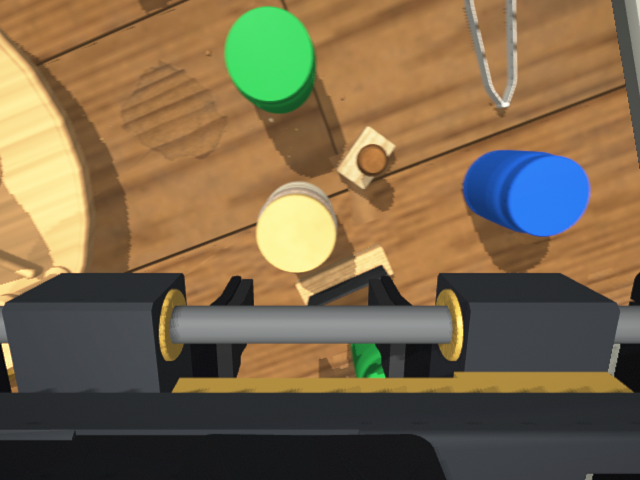

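The wrist view confirms the target: a cream-lidded clear glass jar at (297,231), with the stamp at (368,158) and the card at (345,280) beside it. The green (270,60) and blue (527,195) look-alikes are well away.

Run:
```python
from cell import env
from h import *
import pickle
c=pickle.load(open('pics/w2.pkl','rb'))
a=ray(c,297,231,.085);print(a,'stamp knob',ray(c,372,159,.06))
o=env.get_obs();p=o['tool_pos'];y=np.radians(o['tool_rot'][2])
j=(a[:2]+[.4814,-.3905])/2;d=j-p[:2];print(j,o['tool_rot'][2],'tx',d@[np.cos(y),np.sin(y)],'ty',d@[np.sin(y),-np.cos(y)])
```

```text
[ 0.48443025 -0.39037786  0.085     ] stamp knob [ 0.51118054 -0.46010206  0.06      ]
[ 0.48291513 -0.39043893] -20.401425839165526 tx 0.003118090438385535 ty -0.004326935460984173
```

```bash
python3 -m creep '[{"tx":0,"ty":0,"tz":0,"rx":0,"ry":0,"rz":0},{"tx":0,"ty":0,"tz":0,"rx":0,"ry":0,"rz":0},{"tx":0,"ty":0,"tz":0,"rx":0,"ry":0,"rz":0},{"tx":0,"ty":0,"tz":0,"rx":0,"ry":0,"rz":0}]' 0.087
```

```text
time_s: 10.72
tool_pos: [0.4803, -0.3905, 0.2278]
tool_rot: [180.0, -0.0, -20.1]
force: [-0.3, -0.2, -0.3]
grip_width: 0.082
```

```bash
python3 -m creep '[{"tx":0.0024,"ty":-0.0009,"tz":0.03,"rx":0,"ry":0,"rz":0},{"tx":0,"ty":0,"tz":0.03,"rx":0,"ry":0,"rz":0},{"tx":0,"ty":0,"tz":0.03,"rx":0,"ry":0,"rz":0},{"tx":0,"ty":0,"tz":0.03,"rx":0,"ry":0,"rz":0},{"tx":0,"ty":0,"tz":0.025,"rx":0,"ry":0,"rz":0},{"tx":0,"ty":0,"tz":0.02,"rx":0,"ry":0,"rz":0},{"tx":0,"ty":0,"tz":0.012,"rx":0,"ry":0,"rz":0},{"tx":0,"ty":0,"tz":0,"rx":0,"ry":0,"rz":0},{"tx":0,"ty":0,"tz":0,"rx":0,"ry":0,"rz":0}]' 0.087 && python3 -m creep '[{"tx":0,"ty":0,"tz":0,"rx":0,"ry":0,"rz":0},{"tx":0,"ty":0,"tz":0,"rx":0,"ry":0,"rz":0},{"tx":0,"ty":0,"tz":0,"rx":0,"ry":0,"rz":0},{"tx":0,"ty":0,"tz":0,"rx":0,"ry":0,"rz":0},{"tx":0,"ty":0,"tz":0,"rx":0,"ry":0,"rz":0}]' 0.05 20
```

```text
time_s: 11.85
tool_pos: [0.4833, -0.3914, 0.0516]
tool_rot: [180.0, -0.1, -20.1]
force: [-0.4, -0.1, 0.5]
grip_width: 0.0866
time_s: 12.48
tool_pos: [0.483, -0.3904, 0.0509]
tool_rot: [-180.0, -0.0, -20.1]
force: [0.6, 2.0, 3.2]
grip_width: 0.0596
```

```bash
python3 -m creep '[{"tx":0,"ty":0,"tz":-0.01,"rx":0,"ry":0,"rz":0},{"tx":0,"ty":0,"tz":-0.02,"rx":0,"ry":0,"rz":0},{"tx":0,"ty":0,"tz":-0.03,"rx":0,"ry":0,"rz":0},{"tx":0,"ty":0,"tz":-0.03,"rx":0,"ry":0,"rz":0},{"tx":0,"ty":0,"tz":-0.03,"rx":0,"ry":0,"rz":0},{"tx":0,"ty":0,"tz":-0.02,"rx":0,"ry":0,"rz":0},{"tx":0,"ty":0,"tz":-0.01,"rx":0,"ry":0,"rz":0},{"tx":0,"ty":0,"tz":0,"rx":0,"ry":0,"rz":0},{"tx":0,"ty":0,"tz":0,"rx":0,"ry":0,"rz":0}]'
python3 - <<'E'
from cell import env
from h import *
import cv2,pickle
c=env.read_camera('scene'); cv2.imwrite('pics/s2.png',cv2.resize(c['pixels'][170:310,230:490,::-1],None,fx=3,fy=3,interpolation=cv2.INTER_CUBIC))
o=env.get_obs();p=o['tool_pos'];y=np.radians(o['tool_rot'][2])
d=np.array([.5423,-.0663])-p[:2];print(p,d,'tx',d@[np.cos(y),np.sin(y)],'ty',d@[np.sin(y),-np.cos(y)])
E
```

```text
time_s: 13.6
tool_pos: [0.482, -0.3906, 0.1992]
tool_rot: [-180.0, 0.1, -20.1]
force: [-0.2, -1.0, -3.3]
grip_width: 0.06
[ 0.48198933 -0.39055413  0.19909424] [0.06031067 0.32425413] tx -0.05496653728269246 ty -0.3252026986275592
```

View pics/s2.png

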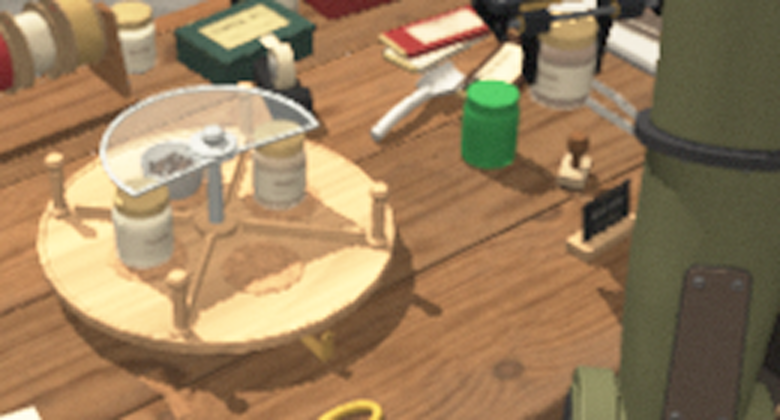

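The jar is held and upright. The card and stamp are undisturbed. Carrying it to the bay.

```bash
python3 -m creep '[{"tx":-0.004,"ty":-0.0235,"tz":0,"rx":0,"ry":0,"rz":0},{"tx":-0.0078,"ty":-0.0465,"tz":0,"rx":0,"ry":0,"rz":0},{"tx":-0.0078,"ty":-0.0465,"tz":0,"rx":0,"ry":0,"rz":0},{"tx":-0.0078,"ty":-0.0465,"tz":0,"rx":0,"ry":0,"rz":0},{"tx":-0.0078,"ty":-0.0465,"tz":0,"rx":0,"ry":0,"rz":0},{"tx":-0.0078,"ty":-0.0465,"tz":0,"rx":0,"ry":0,"rz":0},{"tx":-0.0078,"ty":-0.0465,"tz":0,"rx":0,"ry":0,"rz":0},{"tx":-0.004,"ty":-0.0227,"tz":0,"rx":0,"ry":0,"rz":0},{"tx":0,"ty":0,"tz":0,"rx":0,"ry":0,"rz":-6.2},{"tx":0,"ty":0,"tz":0,"rx":0,"ry":0,"rz":-6.2},{"tx":0,"ty":0,"tz":0,"rx":0,"ry":0,"rz":-6.1},{"tx":0,"ty":0,"tz":0,"rx":0,"ry":0,"rz":0},{"tx":0,"ty":0,"tz":0,"rx":0,"ry":0,"rz":0},{"tx":0,"ty":0,"tz":0,"rx":0,"ry":0,"rz":0}]'
python3 - <<'E'
from cell import env
from h import *
import cv2,pickle
c=env.read_camera('wrist'); cv2.imwrite('pics/w3.png',c['pixels'][:,:,::-1])
o=env.get_obs();p=o['tool_pos'];y=np.radians(o['tool_rot'][2])
d=np.array([.5423,-.0663])-p[:2];print(p,d,'tx',d@[np.cos(y),np.sin(y)],'ty',d@[np.sin(y),-np.cos(y)])
print(proj(c,[.5423,-.0663,.042]),proj(c,[p[0],p[1],p[2]+.034]))
E
```

```text
time_s: 15.4
tool_pos: [0.5429, -0.0664, 0.2005]
tool_rot: [180.0, 0.0, -1.7]
force: [0.0, 0.4, -2.1]
grip_width: 0.06
[ 0.54296717 -0.06654924  0.20048809] [-0.00066717  0.00024924] tx -0.0006741089786010469 ty -0.0002298013238870157
[309.61522809 233.06337909] [308.58314119 378.43666484]
```

View pics/w3.png

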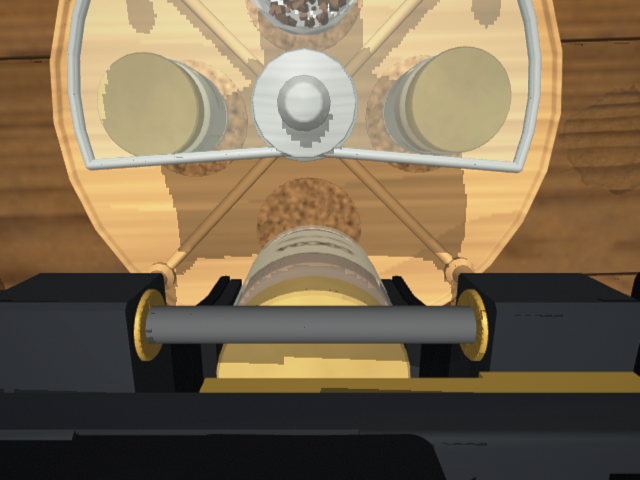

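Alignment is good: the pad spans columns 257–361, centre 309, and the target projects to 309.6. Lowering.

```bash
python3 -m creep '[{"tx":0,"ty":0,"tz":0.02,"rx":0,"ry":0,"rz":0},{"tx":0,"ty":0,"tz":0.025,"rx":0,"ry":0,"rz":0},{"tx":0,"ty":0,"tz":0.025,"rx":0,"ry":0,"rz":0},{"tx":0,"ty":0,"tz":0.018,"rx":0,"ry":0,"rz":0},{"tx":0,"ty":0,"tz":0.008,"rx":0,"ry":0,"rz":0},{"tx":0,"ty":0,"tz":0.005,"rx":0,"ry":0,"rz":0},{"tx":0,"ty":0,"tz":0,"rx":0,"ry":0,"rz":0},{"tx":0,"ty":0,"tz":0,"rx":0,"ry":0,"rz":0}]' && python3 -m creep '[{"tx":0,"ty":0,"tz":0.002,"rx":0,"ry":0,"rz":0},{"tx":0,"ty":0,"tz":0.002,"rx":0,"ry":0,"rz":0},{"tx":0,"ty":0,"tz":0.001,"rx":0,"ry":0,"rz":0},{"tx":0,"ty":0,"tz":0,"rx":0,"ry":0,"rz":0},{"tx":0,"ty":0,"tz":0,"rx":0,"ry":0,"rz":0}]'
```

```text
time_s: 16.45
tool_pos: [0.5436, -0.0668, 0.1003]
tool_rot: [180.0, -0.1, -1.6]
force: [0.9, -0.1, -2.5]
grip_width: 0.0598
time_s: 17.08
tool_pos: [0.5431, -0.0668, 0.0946]
tool_rot: [180.0, -0.0, -1.6]
force: [0.2, -0.2, -2.0]
grip_width: 0.0597
```

```bash
python3 -m creep '[{"tx":0,"ty":0,"tz":0.001,"rx":0,"ry":0,"rz":0},{"tx":0,"ty":0,"tz":0.001,"rx":0,"ry":0,"rz":0},{"tx":0,"ty":0,"tz":0,"rx":0,"ry":0,"rz":0},{"tx":0,"ty":0,"tz":0,"rx":0,"ry":0,"rz":0}]'
```

```text
time_s: 17.58
tool_pos: [0.5431, -0.0668, 0.0928]
tool_rot: [180.0, -0.0, -1.6]
force: [-1.6, -0.3, 1.3]
grip_width: 0.0597
```

Contact: the force rose from -2 to +1.3 N. Release and rise.

```bash
python3 -m creep '[{"tx":0,"ty":0,"tz":0,"rx":0,"ry":0,"rz":0},{"tx":0,"ty":0,"tz":0,"rx":0,"ry":0,"rz":0},{"tx":0,"ty":0,"tz":0,"rx":0,"ry":0,"rz":0},{"tx":0,"ty":0,"tz":0,"rx":0,"ry":0,"rz":0}]' 0.087 && python3 -m creep '[{"tx":0,"ty":0,"tz":-0.01,"rx":0,"ry":0,"rz":0},{"tx":0,"ty":0,"tz":-0.03,"rx":0,"ry":0,"rz":0},{"tx":0,"ty":0,"tz":-0.04,"rx":0,"ry":0,"rz":0},{"tx":0,"ty":0,"tz":-0.04,"rx":0,"ry":0,"rz":0},{"tx":0,"ty":0,"tz":-0.03,"rx":0,"ry":0,"rz":0},{"tx":0,"ty":0,"tz":0,"rx":0,"ry":0,"rz":0},{"tx":0,"ty":0,"tz":0,"rx":0,"ry":0,"rz":0}]'
python3 - <<'E'
from cell import env
from h import *
import cv2,pickle
c=env.read_camera('wrist'); cv2.imwrite('pics/w4.png',c['pixels'][:,:,::-1])
o=env.get_obs();print(o['tool_pos'],o['tool_rot'],o['qpos'])
for a in(-46.4,43.6,):print(proj(c,[.6243+.165*np.cos(np.radians(a)),-.068+.165*np.sin(np.radians(a)),.11]))
print(proj(c,[.5423,-.0663,.127]))
E
```

```text
time_s: 18.08
tool_pos: [0.5431, -0.0668, 0.0925]
tool_rot: [180.0, -0.0, -1.6]
force: [0.2, -0.4, -0.4]
grip_width: 0.0854
time_s: 18.95
tool_pos: [0.5427, -0.0667, 0.2421]
tool_rot: [180.0, 0.0, -1.6]
force: [-0.0, -0.4, -1.0]
grip_width: 0.0873
[ 0.54239747 -0.06675168  0.24151613] [-1.79994320e+02  1.01628252e-01 -1.63102032e+00] [ 25.68882324   7.30289718 -23.26681942  97.72300736   2.96638029
  75.68259828 -89.7794356 ]
[510.0564321  -95.08424651]
[104.00642226 -93.22361008]
[308.92425926 247.41664489]
```

View pics/w4.png

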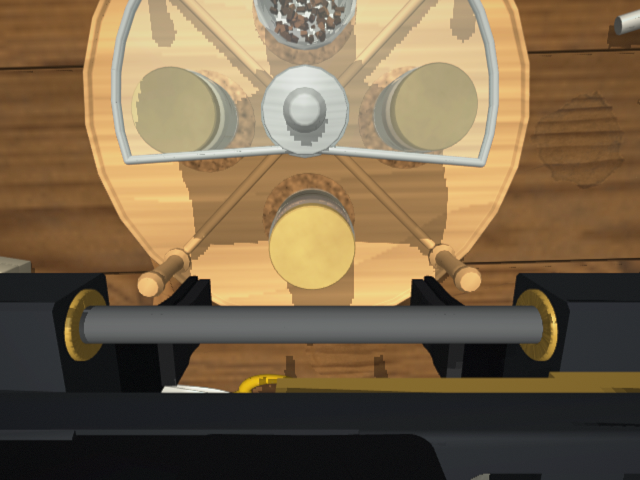

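The jar stands upright and centred on the pad: the lid is at (312,247) against an expected (309,247). Next I'll turn the bowl round by 180°, using the back-right post.

```bash
python3 -m creep '[{"tx":0.0402,"ty":0.0227,"tz":0,"rx":0,"ry":0,"rz":0},{"tx":0.0402,"ty":0.0227,"tz":0,"rx":0,"ry":0,"rz":0},{"tx":0.0402,"ty":0.0227,"tz":0,"rx":0,"ry":0,"rz":0},{"tx":0.0402,"ty":0.0227,"tz":0,"rx":0,"ry":0,"rz":0},{"tx":0.0402,"ty":0.0227,"tz":0,"rx":0,"ry":0,"rz":0},{"tx":0,"ty":0,"tz":0,"rx":0,"ry":0,"rz":-9.6},{"tx":0,"ty":0,"tz":0,"rx":0,"ry":0,"rz":-9.6},{"tx":0,"ty":0,"tz":0,"rx":0,"ry":0,"rz":-9.6},{"tx":0,"ty":0,"tz":0,"rx":0,"ry":0,"rz":-9.6},{"tx":0,"ty":0,"tz":0,"rx":0,"ry":0,"rz":-9.6},{"tx":0,"ty":0,"tz":0,"rx":0,"ry":0,"rz":-9.6},{"tx":0,"ty":0,"tz":0,"rx":0,"ry":0,"rz":-9.6},{"tx":0,"ty":0,"tz":0,"rx":0,"ry":0,"rz":-9.6},{"tx":0,"ty":0,"tz":0,"rx":0,"ry":0,"rz":-9.6},{"tx":0,"ty":0,"tz":0,"rx":0,"ry":0,"rz":-9.6},{"tx":0,"ty":0,"tz":0,"rx":0,"ry":0,"rz":-9.6},{"tx":0,"ty":0,"tz":0,"rx":0,"ry":0,"rz":-9.6},{"tx":0,"ty":0,"tz":0,"rx":0,"ry":0,"rz":-9.6},{"tx":0,"ty":0,"tz":0,"rx":0,"ry":0,"rz":-9.6},{"tx":0,"ty":0,"tz":0,"rx":0,"ry":0,"rz":-9.6}]' 0.05 && python3 -m creep '[{"tx":0,"ty":0,"tz":0,"rx":0,"ry":0,"rz":0},{"tx":0,"ty":0,"tz":0,"rx":0,"ry":0,"rz":0}]'
python3 - <<'E'
from cell import env
from h import *
import cv2,pickle
c=env.read_camera('wrist'); cv2.imwrite('pics/w5.png',c['pixels'][:,:,::-1])
pickle.dump(c,open('pics/w5.pkl','wb'))
o=env.get_obs();print(o['tool_pos'],o['tool_rot'],o['qpos'])
for a in(-45.6,):print(proj(c,[.6243+.165*np.cos(np.radians(a)),-.068+.165*np.sin(np.radians(a)),.11]))
E
```

```text
time_s: 21.5
tool_pos: [0.7402, -0.1857, 0.2404]
tool_rot: [-179.9, -0.2, 142.7]
force: [0.4, 1.0, 0.4]
grip_width: 0.0501
time_s: 21.75
tool_pos: [0.7405, -0.1859, 0.2415]
tool_rot: [-180.0, -0.1, 142.2]
force: [-0.4, -0.5, -0.7]
grip_width: 0.0503
[ 0.74056455 -0.18587479  0.24183135] [-1.79969661e+02 -5.03565082e-02  1.42253042e+02] [ 36.4563768   39.17680385 -43.78682011  62.26334583  25.93847463
  87.60168816  50.90089482]
[310.43559154 239.26756125]
```

View pics/w5.png

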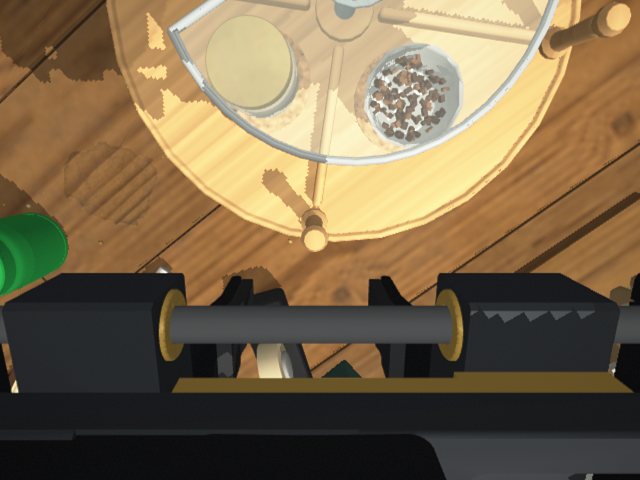

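The post head is at (315,239) as predicted, so I'll descend and cage it.

```bash
python3 -m creep '[{"tx":0,"ty":0,"tz":0.04,"rx":0,"ry":0,"rz":0},{"tx":0,"ty":0,"tz":0.04,"rx":0,"ry":0,"rz":0},{"tx":0,"ty":0,"tz":0.035,"rx":0,"ry":0,"rz":0},{"tx":0,"ty":0,"tz":0.019,"rx":0,"ry":0,"rz":0},{"tx":0,"ty":0,"tz":0,"rx":0,"ry":0,"rz":0}]' && python3 -m creep '[{"tx":0,"ty":0,"tz":0,"rx":0,"ry":0,"rz":0},{"tx":0,"ty":0,"tz":0,"rx":0,"ry":0,"rz":0},{"tx":0,"ty":0,"tz":0,"rx":0,"ry":0,"rz":0},{"tx":0,"ty":0,"tz":0,"rx":0,"ry":0,"rz":0}]' 0.023 6
```

```text
time_s: 22.42
tool_pos: [0.74, -0.1859, 0.1071]
tool_rot: [-179.9, -0.1, 142.3]
force: [-0.3, -0.1, 1.1]
grip_width: 0.0502
time_s: 22.92
tool_pos: [0.7409, -0.186, 0.1091]
tool_rot: [180.0, 0.0, 142.4]
force: [-0.5, -0.3, 0.0]
grip_width: 0.0244
```

```bash
python3 -m creep '[{"tx":0.0012,"ty":-0.0071,"tz":0,"rx":0,"ry":0,"rz":2.5},{"tx":0.0026,"ty":-0.0142,"tz":0,"rx":0,"ry":0,"rz":5},{"tx":0.0026,"ty":-0.0142,"tz":0,"rx":0,"ry":0,"rz":5},{"tx":0.0026,"ty":-0.0142,"tz":0,"rx":0,"ry":0,"rz":5},{"tx":0.0026,"ty":-0.0142,"tz":0,"rx":0,"ry":0,"rz":5},{"tx":0.0026,"ty":-0.0142,"tz":0,"rx":0,"ry":0,"rz":5},{"tx":0.0026,"ty":-0.0142,"tz":0,"rx":0,"ry":0,"rz":5},{"tx":0.0026,"ty":-0.0142,"tz":0,"rx":0,"ry":0,"rz":5},{"tx":0.0026,"ty":-0.0142,"tz":0,"rx":0,"ry":0,"rz":5},{"tx":0.0012,"ty":-0.0071,"tz":0,"rx":0,"ry":0,"rz":2.5}]'
python3 - <<'E'
from cell import env
from h import *
import cv2
o=env.get_obs()
p=o['tool_pos']-[.6243,-.068,0]
print(np.linalg.norm(p[:2]),np.degrees(np.arctan2(p[1],p[0])))
c=env.read_camera('top'); cv2.imwrite('pics/t3.png',cv2.resize(c['pixels'][130:275,225:375,::-1],None,fx=4,fy=4,interpolation=cv2.INTER_CUBIC))
E
```

```text
time_s: 24.18
tool_pos: [0.6229, -0.233, 0.1088]
tool_rot: [180.0, -0.0, 97.2]
force: [2.1, 0.8, -0.5]
grip_width: 0.0231
0.16503567948888645 -90.47184552897806
```

View pics/t3.png

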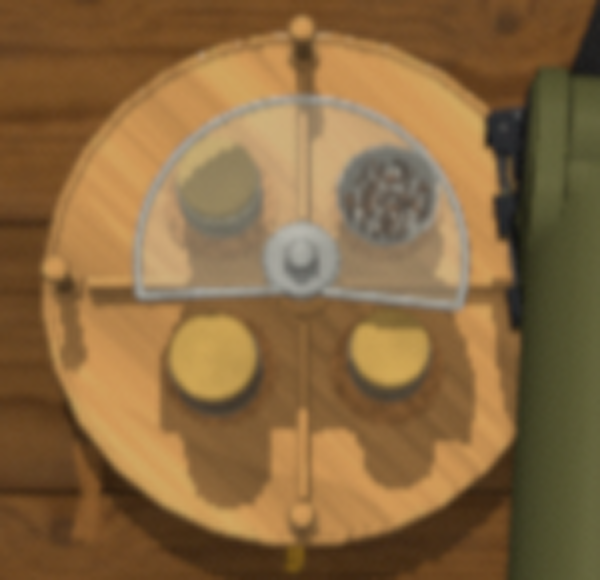

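All upright, 45° turned. Continuing the arc.

```bash
python3 -m creep '[{"tx":0.0012,"ty":-0.0071,"tz":0,"rx":0,"ry":0,"rz":2.5},{"tx":0.0026,"ty":-0.0142,"tz":0,"rx":0,"ry":0,"rz":5},{"tx":0.0026,"ty":-0.0142,"tz":0,"rx":0,"ry":0,"rz":5},{"tx":0.0026,"ty":-0.0142,"tz":0,"rx":0,"ry":0,"rz":5},{"tx":0.0026,"ty":-0.0142,"tz":0,"rx":0,"ry":0,"rz":5},{"tx":0.0026,"ty":-0.0142,"tz":0,"rx":0,"ry":0,"rz":5},{"tx":0.0026,"ty":-0.0142,"tz":0,"rx":0,"ry":0,"rz":5},{"tx":0.0026,"ty":-0.0142,"tz":0,"rx":0,"ry":0,"rz":5},{"tx":0.0026,"ty":-0.0142,"tz":0,"rx":0,"ry":0,"rz":5},{"tx":0.0026,"ty":-0.0142,"tz":0,"rx":0,"ry":0,"rz":5},{"tx":0.0026,"ty":-0.0142,"tz":0,"rx":0,"ry":0,"rz":5},{"tx":0.0026,"ty":-0.0142,"tz":0,"rx":0,"ry":0,"rz":5},{"tx":0.0026,"ty":-0.0142,"tz":0,"rx":0,"ry":0,"rz":5},{"tx":0.0026,"ty":-0.0142,"tz":0,"rx":0,"ry":0,"rz":5},{"tx":0.0026,"ty":-0.0142,"tz":0,"rx":0,"ry":0,"rz":5},{"tx":0.0012,"ty":-0.0071,"tz":0,"rx":0,"ry":0,"rz":2.5},{"tx":0,"ty":0,"tz":0,"rx":0,"ry":0,"rz":0}]'
python3 - <<'E'
from cell import env
from h import *
o=env.get_obs()
p=o['tool_pos']-[.6243,-.068,0]
print(np.linalg.norm(p[:2]),np.degrees(np.arctan2(p[1],p[0])),o['qpos'],env.get_obs()['tool_rot'])
E
```

```text
time_s: 26.35
tool_pos: [0.4643, -0.1091, 0.1087]
tool_rot: [180.0, 0.0, 22.4]
force: [-0.0, 0.6, -0.2]
grip_width: 0.0231
0.16519043686747345 -165.5830114236083 [ 40.91586315   6.20042984 -32.18290629 115.45432968   3.878152
  59.37057218 -60.70428968] [1.79977865e+02 3.77901428e-02 2.23907012e+01]
```

```bash
python3 -m creep '[{"tx":0.0012,"ty":-0.0071,"tz":0,"rx":0,"ry":0,"rz":2.5},{"tx":0.0026,"ty":-0.0142,"tz":0,"rx":0,"ry":0,"rz":5},{"tx":0.0026,"ty":-0.0142,"tz":0,"rx":0,"ry":0,"rz":5},{"tx":0.0026,"ty":-0.0142,"tz":0,"rx":0,"ry":0,"rz":5},{"tx":0.0026,"ty":-0.0142,"tz":0,"rx":0,"ry":0,"rz":5},{"tx":0.0026,"ty":-0.0142,"tz":0,"rx":0,"ry":0,"rz":5},{"tx":0.0026,"ty":-0.0142,"tz":0,"rx":0,"ry":0,"rz":5},{"tx":0.0026,"ty":-0.0142,"tz":0,"rx":0,"ry":0,"rz":5},{"tx":0.0026,"ty":-0.0142,"tz":0,"rx":0,"ry":0,"rz":5},{"tx":0.0026,"ty":-0.0142,"tz":0,"rx":0,"ry":0,"rz":5},{"tx":0.0026,"ty":-0.0142,"tz":0,"rx":0,"ry":0,"rz":5},{"tx":0.0026,"ty":-0.0142,"tz":0,"rx":0,"ry":0,"rz":5},{"tx":0.0018,"ty":-0.0107,"tz":0,"rx":0,"ry":0,"rz":3.7},{"tx":0,"ty":0,"tz":0,"rx":0,"ry":0,"rz":0},{"tx":0,"ty":0,"tz":0,"rx":0,"ry":0,"rz":0}]'
python3 - <<'E'
from cell import env
from h import *
import cv2,pickle
o=env.get_obs()
p=o['tool_pos']-[.6243,-.068,0]
print(np.linalg.norm(p[:2]),np.degrees(np.arctan2(p[1],p[0])),o['qpos'])
c=env.read_camera('top');pickle.dump(c,open('pics/t4.pkl','wb')); cv2.imwrite('pics/t4.png',cv2.resize(c['pixels'][130:275,225:375,::-1],None,fx=4,fy=4,interpolation=cv2.INTER_CUBIC))
E
```

```text
time_s: 28.22
tool_pos: [0.5115, 0.0523, 0.1084]
tool_rot: [180.0, -0.0, -38.8]
force: [0.2, -0.0, -0.4]
grip_width: 0.023
0.16493523291969797 133.17150377434447 [  24.17077379   11.55494604  -35.89667263  110.55213058    7.78633475
   60.28743115 -143.83831667]
```

View pics/t4.png

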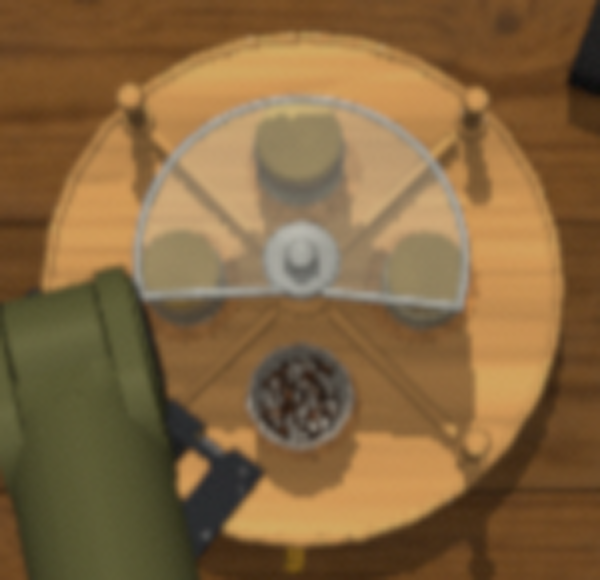

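Run:
```python
from h import *
import pickle
c=pickle.load(open('pics/t4.pkl','rb'))
A=lambda u,v,z:ray(c,(u+.5)/4-.5+225,(v+.5)/4-.5+130,z).round(4)
ax=np.array([.6243,-.068,0])
for n,a in dict(p1=A(131,98,.11),p2=A(475,99,.11),p3=A(475,443,.11),bowl=A(300,397,.079),jar=A(299,150,.127)).items():
    print(n,a,np.linalg.norm((a-ax)[:2]),np.degrees(np.arctan2(*(a-ax)[1::-1])))
```

```text
p1 [0.7424 0.0475 0.11  ] 0.16519037502227543 44.36231645648102
p2 [ 0.7419 -0.1844  0.11  ] 0.16546516249652074 -44.706178065349285
p3 [ 0.5083 -0.1825  0.11  ] 0.1629915641988873 -135.3728523041126
bowl [ 0.5432 -0.066   0.079 ] 0.08112465716414456 178.58732012977615
jar [ 0.7027 -0.0659  0.127 ] 0.07842811995706644 1.5343414997007716
```

The bowl is at 178.6° against 178.2°. The posts suggest about 1° more, so I'll give a small nudge, then release and rise.

```bash
python3 -m creep '[{"tx":0.0004,"ty":-0.0022,"tz":0,"rx":0,"ry":0,"rz":0.8},{"tx":0,"ty":0,"tz":0,"rx":0,"ry":0,"rz":0},{"tx":0,"ty":0,"tz":0,"rx":0,"ry":0,"rz":0}]' && python3 -m creep '[{"tx":0,"ty":0,"tz":0,"rx":0,"ry":0,"rz":0},{"tx":0,"ty":0,"tz":0,"rx":0,"ry":0,"rz":0},{"tx":0,"ty":0,"tz":0,"rx":0,"ry":0,"rz":0},{"tx":0,"ty":0,"tz":-0.03,"rx":0,"ry":0,"rz":0},{"tx":0,"ty":0,"tz":-0.05,"rx":0,"ry":0,"rz":0},{"tx":0,"ty":0,"tz":-0.05,"rx":0,"ry":0,"rz":0},{"tx":-0.05,"ty":-0.03,"tz":-0.02,"rx":0,"ry":0,"rz":-9},{"tx":-0.03,"ty":-0.05,"tz":0,"rx":0,"ry":0,"rz":-9},{"tx":0,"ty":-0.05,"tz":0,"rx":0,"ry":0,"rz":-9},{"tx":0,"ty":-0.05,"tz":0,"rx":0,"ry":0,"rz":0},{"tx":0,"ty":0,"tz":0,"rx":0,"ry":0,"rz":0},{"tx":0,"ty":0,"tz":0,"rx":0,"ry":0,"rz":0}]' 0.05
python3 - <<'E'
from cell import env
import cv2,pickle
c=env.read_camera('top');pickle.dump(c,open('pics/t5.pkl','wb')); cv2.imwrite('pics/t5.png',cv2.resize(c['pixels'][130:275,225:375,::-1],None,fx=4,fy=4,interpolation=cv2.INTER_CUBIC))
cv2.imwrite('pics/t5f.png',c['pixels'][:,:,::-1])
c=env.read_camera('scene'); cv2.imwrite('pics/s5.png',cv2.resize(c['pixels'][170:370,180:480,::-1],None,fx=2.6,fy=2.6,interpolation=cv2.INTER_CUBIC))
E
```

```text
time_s: 28.65
tool_pos: [0.5133, 0.0539, 0.1086]
tool_rot: [180.0, -0.0, -39.6]
force: [0.4, -0.3, 0.5]
grip_width: 0.023
time_s: 30.15
tool_pos: [0.5228, 0.2625, 0.2581]
tool_rot: [179.9, 0.0, -12.6]
force: [-0.3, -0.3, -1.4]
grip_width: 0.0499
```

View pics/t5.png

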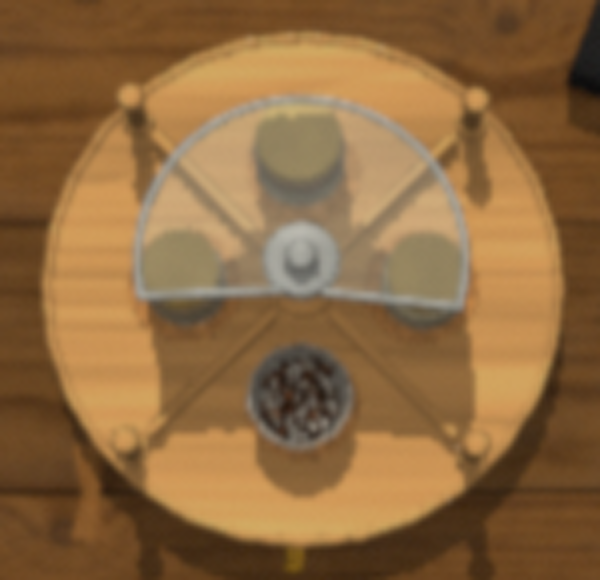

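View pics/t5f.png

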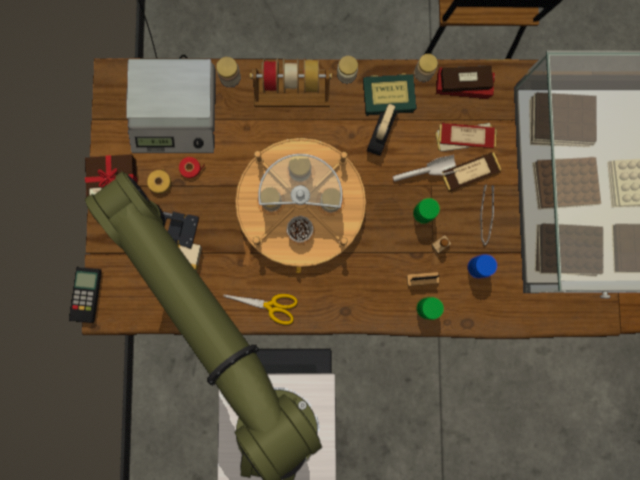

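View pics/s5.png

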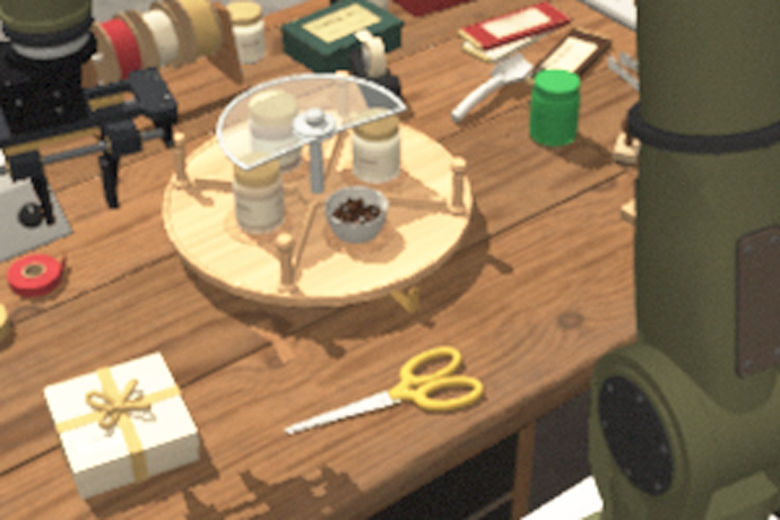

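All three jars and the bowl stand upright in their bays. The bowl is at crop (300,397), about 1–2 mm from the front place. The card (423,280) and stamp (442,243) are at their starting pixels, and the gripper is clear at z 0.26. Handing in.

```bash
python3 -m creep '[{"tx":0,"ty":0,"tz":0,"rx":0,"ry":0,"rz":0},{"tx":0,"ty":0,"tz":0,"rx":0,"ry":0,"rz":0}]'; python3 -c "
from cell import env
print(env.sign_off())"
```

```text
time_s: 30.5
tool_pos: [0.5231, 0.262, 0.2587]
tool_rot: [180.0, -0.0, -12.7]
force: [-0.5, -0.1, -0.9]
grip_width: 0.05
the job is handed in; nothing more can be done
None
```

The jar is back in the empty bay and the steel bowl stands at the opening, in line with the pointer. I handed the job in at 30.5 s; `sign_off` gives no verdict. To do it, I turned the carousel about 150° clockwise by one rim post, set the jar down on its pad, then turned it about 180° more by the next post.

**Last checks**
- **Bowl:** it measures at 178.6° against a front direction of 178.2°, about 1–2 mm from the front place. The post positions suggested about 1° more error than the bowl did. A final small nudge only took up the play between the fingers and did not visibly move the table. Either reading is well inside the 16 mm allowed.
- **Jars:** all three stand upright in their bays in the last pictures. The returned jar was about 2–3 mm off its pad's centre when I let go. In the picture after the final turn it measured about 78 mm from the axis (pad at 82 mm).
- **Other items:** the price card and stamp are at their starting pixels. The gift box is upright and looks unmoved in the scene view, but the arm covered part of it in the last top view, so I did not measure it again.
- **Gripper:** it was clear of everything when I handed in.

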